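# Emergency-open a locked bench centrifuge and hold its lid up

### The arm

A 6-joint arm with a two-finger parallel gripper is mounted at the origin on the work surface. World frame = base frame: x ahead of the robot, y to its left, z up, the work surface at z = 0. Lengths are in mm, angles in rad, forces in N, time in s.
With the tool pointing down it reaches from about 400 to 925 mm from the base axis. Payload 12.5 kg.
Tool frame: the origin (TCP) lies at the centre of the arm's flange, where the gripper is bolted on; the fingertips stand 190 mm ahead of it and the grasp point (between the pads) lies 171 mm ahead of it; z points along the fingers, y is the direction in which the jaws open and shut (so a half turn about z gives the same grasp; the last joint's range is limited). The gripper opens to 95 mm and grips with 3 to 60 N. Pads are 20 mm wide; open, the fingers measure 119 mm over their backs; the gripper's body (75 mm by 180 mm) begins 59 mm behind the grasp point.
Start: joints at [1.082, 0.491, 1.559, -0, 1.092, -0.106], TCP at [233.426, 579.773, 404.761] pointing down, gripper open.
Joint ranges: [-3.1, 3.1], [-0.84, 2.19], [0.05, 2.79], [-1.13, 4.28], [0.06, 2.93], [-2.69, 2.69]. Speed limits (rad/s): [2.22, 2.22, 2.79, 3.14, 3.14, 3.14].

### API

Orientations are given as [roll, pitch, yaw] about the fixed x, y, z axes, in that order (R = Rz(yaw) Ry(pitch) Rx(roll)).
In Python, from cell import env gives the robot as it stands.
- The arm moves only by the shell command python3 -m pendant 'ROWS'. ROWS is JSON, a list of rows, each an object of numbers: "x", "y", "z": the shift along the tool's x, y, z in units of 150 mm (1.0 is 150 mm); "rx", "ry", "rz": the turn, a rotation vector about the tool's x, y, z in units of 45 degrees (1.0 is 45 degrees); "jaw": the opening, from 0 (shut) to 1 (fully open). In form: [{"x": .., "y": .., "z": .., "rx": .., "ry": .., "rz": .., "jaw": ..}, ...]. A call has 1 to 10 rows; each row is the pose to reach, as a shift and turn from the pose commanded when the call began, along the tool's axes at that moment; what a row does not reach only later rows make up. A row lasts 1/8 s, in which the tool goes at most 62.5 mm and 10.7 degrees, less where a joint would pass 70% of its speed; a pose out of reach is approached as far as the arm can. A call with a number of a shift or a turn outside -1 to 1 is refused whole. A call with a gripper value outside its range is refused whole. The fingers move at their own pace and stop on an object; the grip force is fixed at half the most. Time passes only in rows, so rows that repeat a pose let the fingers close. It gives the time, the measured TCP pose, the force and the opening at its end, in the units of the state.
- env.state(): the state, without advancing time (a new reading comes with each control period).
- env.read_camera(name): name is "scene" or "top" or "wrist"; returns a dict with "img" (480x640x3 uint8, red, green, blue), "fx", "fy", "cx", "cy" (pixels), "rvec" (rotation vector, rad) and "tvec" (3), from world to camera coordinates, as OpenCV has them. Camera axes: x right, y down, z forward; pixel columns grow to the right and rows downward; lengths in mm; the calibration is good to about 2 mm. A picture is of the moment at which its call begins. There is no depth.
- env.job_done(): hands the job in, once; it reports no verdict.
The state is a dict: "t": time; "joints": joint angles; "qvel": joint speeds; "tau": joint torques, N m; "eef_pos": TCP position; "tcp_rot": TCP orientation; "ft_force": force on the tool from outside, world axes, zero at the start; "moment": the same for the moment, N m; "opening": opening from 0.0 (shut) to 1.0 (fully open).
Only numpy, scipy, OpenCV 4.12 (cv2) and the standard library are available. Lean on these libraries where they do the work, as an engineer would, in place of code of your own. Each camera call takes 0.05 s, during which the arm holds its last target.

### The job

The power has failed with the small bench centrifuge's lid locked. Take the emergency release pin out of the accessory block, push it down into the release opening on the centrifuge's front deck until its handle sits on the deck, and leave it standing there; then pull the lid's spring latch sideways, lift the lid by it about 10 cm so the tubes can be reached, and finish while still holding the lid up, because it falls shut by itself. Leave the rotor key, the culture flask and the tube rack where they are.

Things in the scene. Friction and masses are not known exactly. Their poses are not given: they have to be found in the camera images.
- centrifuge: White bench centrifuge, fixed, 300 mm deep (its x), 250 mm wide (its y), flat deck 140 mm above the bench. Origin: centre of its underside. Its front, with a grey control panel, faces its own -x. A grey lid covers the rear of the deck; its 44 mm wide tongue reaches forward in the middle, over a steel ball stud on the front deck.
- release_hole (a point): Centre of the mouth of the emergency release opening, level with the deck, 102.5 mm ahead (-x) and 85 mm to the -y side of the centrifuge's origin. Round, 9 mm across, 2.5 mm chamfer, thin steel surround; straight down, 50 mm deep. 28 mm down lies the end of the lock rod.
- lock (a joint): How far the lock rod is pushed down (m): 0 locked, 0.012 with the pin home; it takes about 7 N and stays down. It drops the lock bolt, a 10 x 6 mm steel stub standing 10 mm out of the deck on the latch's +y side; until about 0.008 the bolt keeps the latch from being pulled.
- pin_grip (a point): Centre of the handle of the emergency release pin (loose, 30 g): ribbed round metal handle 16 mm across, 55 mm long, over a shank 6 mm across, 40 mm long, with a tapered tip. It stands upright in the accessory block, handle up. The handle's lower end is 27.5 mm below this point, the tip 67.5 mm below; z runs up the pin.
- pin_tip (a point): The tip (lower end) of the release pin's shank.
- latch_grip (a point): Grip point of the lid latch's black thumb piece, an upright block 14 mm thick (the centrifuge's y), 26 mm wide (x), 38 mm tall, on the front tongue of the lid; the point lies in its middle, 25 mm above its foot and 63 mm above the deck with the lid shut. Below its foot is the latch's steel slide plate. Axes as the centrifuge's when shut; moves with latch and lid.
- latch (a joint): Sideways travel of the latch (m): 0 at rest, positive when pulled to the centrifuge's +y side (away from the release opening), end stop at 0.012. A spring pulls it back with 5 N at rest, 11 N at the end. Its keeper plate is clear of the ball above 0.005; it springs back when let go.
- hinge (a point): Middle of the lid's hinge axis, which runs along the centrifuge's y axis at the back of the deck: 238.5 mm behind (+x) and 55 mm below the latch's grip point when shut.
- lid (a joint): Opening angle of the lid (rad): 0 shut, grows as the front rises, end stop at 1.2. The lid weighs about half a kilogram and falls shut from anywhere. At 0.5 rad the latch's grip point has risen about 108 mm.
- block: Grey accessory block, fixed, 150 mm (its x) by 60 mm by 45 mm high, two holes 80 mm apart along its x axis; the pin stands in either one and the rotor key in the other. Origin: centre of its underside.
- key_mid (a point): Middle of the steel rotor key (loose) with a T-shaped handle 64 mm across, 100 mm tall, standing upright in the other hole of the block; the cross-bar is 27.5 mm above this point and lies along the block's y axis. Not to be moved.
- flask: Clear culture flask lying flat, 110 x 80 x 36 mm, with neck and blue cap to its -x. Origin: centre of the underside. Not to be moved.
- tube_rack: White tube rack, 190 x 85 mm, with four capped tubes, 109 mm tall. Origin: centre of the underside. Not to be moved.

How it is judged (in metres and radians):
On the way, in this order (a step that is already met when the one before it is completed fails the run):
1. the release pin is pushed home in the release opening and the lock bolt is down (value of joint lock above 0.0095 m and horizontal distance between pin_tip and release_hole below 0.005 m and z of pin_tip in the frame of release_hole below -0.0365 m), for 0.2 s.
2. the latch is pulled sideways with the lid still down (value of joint latch above 0.0045 m and value of joint lid below 0.1 rad), for 0.05 s.
3. the lid is raised off the ball (value of joint lid above 0.4 rad), for 0.2 s.
At the end, for the whole second after the job is handed in: The fingers hold the lid (over 1 N), still and open more than 0.4 rad (latch about 88 mm up or more); the pin stands home in the release opening (tip 36 mm deep or more, within 5 mm of centre, upright within 0.2 rad); the lock rod is pressed more than 9 mm (value of joint lid above 0.4 rad and velocity of joint lid between -0.08 and 0.08 rad/s and contact force between the fingers and lid above 1 N and horizontal distance between pin_tip and release_hole below 0.005 m and z of pin_tip in the frame of release_hole below -0.036 m and angle between pin_tip's own z axis and vertical below 0.2 rad and value of joint lock above 0.009 m); the arm keeps its last pose, push and grip.
It fails at once if the rotor key is moved more than 25 mm (distance of key_mid from where it was at the start of the episode above 0.025 m).
It fails at once if the flask is moved more than 25 mm (distance of flask from where it was at the start of the episode above 0.025 m).
It fails at once if the tube rack is moved more than 25 mm (distance of tube_rack from where it was at the start of the episode above 0.025 m).
It also fails if it takes over 58 s, if anything falls off the work surface, if the arm or the gripper's body presses on something with over 40 N, if the wrist force passes 120 N, or if a joint passes its speed limit or range.

## Working session

There is one attempt and no reset: what is moved stays moved. The work goes in short steps, Python scripts to look and compute and a shell command to move; the robot and the scene stay as the last step left them, time stands still between calls to the robot, and variables do not carry over. Pictures are saved under pics/ and viewed, and the job is handed in when it is done.

```bash
mkdir -p pics; ls; cat > h.py <<'E'
import numpy as np, cv2
from cell import env
def cam(n,save=None):
    c=env.read_camera(n)
    if save: cv2.imwrite(f'pics/{save}.png',c['img'][:,:,::-1])
    c['R']=cv2.Rodrigues(np.array(c['rvec'],float))[0]; c['t']=np.array(c['tvec'],float).ravel()
    return c
def ray(c,u,v):
    d=c['R'].T@np.array([(u-c['cx'])/c['fx'],(v-c['cy'])/c['fy'],1.]); o=-c['R'].T@c['t']; return o,d
def onz(c,u,v,z):
    o,d=ray(c,u,v); return o+d*(z-o[2])/d[2]
def tri(l):
    A=np.zeros((3,3));b=np.zeros(3)
    for o,d in l:
        d=d/np.linalg.norm(d);P=np.eye(3)-np.outer(d,d);A+=P;b+=P@o
    p=np.linalg.solve(A,b); return p
def proj(c,p):
    q=c['R']@np.array(p,float)+c['t']; return np.array([c['fx']*q[0]/q[2]+c['cx'],c['fy']*q[1]/q[2]+c['cy']])
E
python3 - <<'E'
from h import *
for n in ("scene","top","wrist"):
    c=cam(n,n+"0"); print(n,c['fx'],c['cx'],c['cy'],-c['R'].T@c['t'],c['R'][2])
print(env.state())
E
```

```text
pics
scene 559.7576722682493 326.67981073608837 237.14600570506565 [1594.76444633 -179.24178843  778.48654882] [-0.82523748  0.223174   -0.51882219]
top 602.73640917137 318.3922975064732 236.6739268806279 [ 276.74919727   90.42684125 1588.06089811] [ 0.22117968  0.00208907 -0.97523084]
wrist 342.0446552837239 310.9302720165705 239.17947157623104 [159.34701702 608.75157723 383.92548357] [ 0.26225631 -0.10532779 -0.95923286]
{'t': 0.15, 'joints': array([ 1.08237299e+00,  4.91373050e-01,  1.55930272e+00, -2.22944524e-05,
        1.09166771e+00, -1.05604345e-01]), 'qvel': array([ 0.00053107, -0.00043041, -0.00298504,  0.00040243,  0.00089287,
       -0.00106035]), 'tau': array([ 1.08083757e-03, -6.12889981e+01, -2.58277363e+01,  6.92907628e-02,
        4.72771784e-02, -7.77426226e-05]), 'eef_pos': array([233.43225696, 579.7452715 , 404.3281006 ]), 'tcp_rot': array([-3.14084393e+00, -5.94768228e-05,  2.75878392e+00]), 'ft_force': array([-0.42340686,  0.38027884, -0.1286555 ]), 'moment': array([-0.00531379, -0.01184524,  0.0130653 ]), 'opening': 0.9993672512021016}
```

View pics/scene0.png

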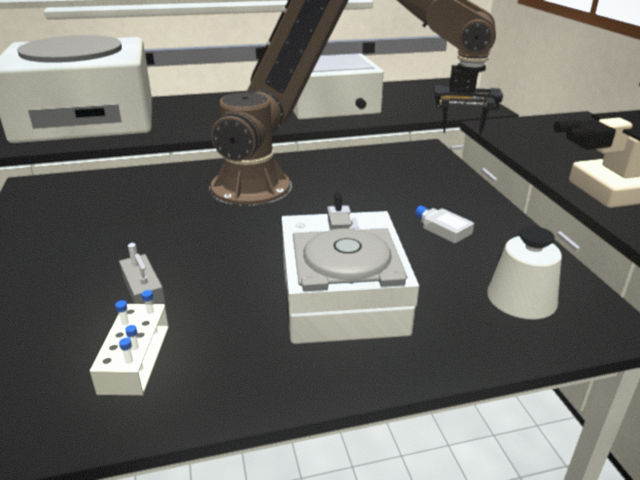

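View pics/top0.png

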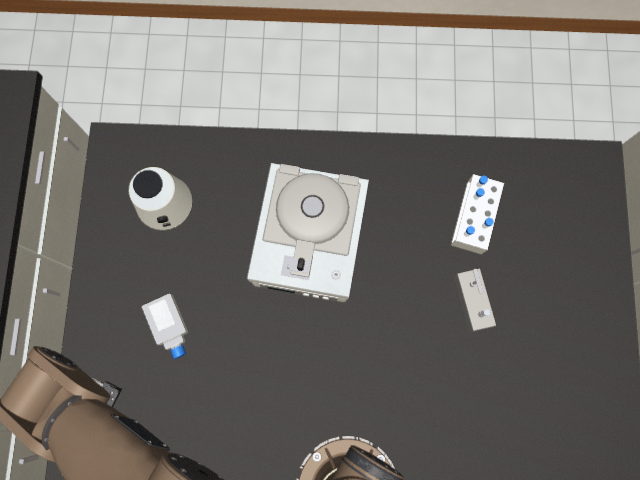

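View pics/wrist0.png

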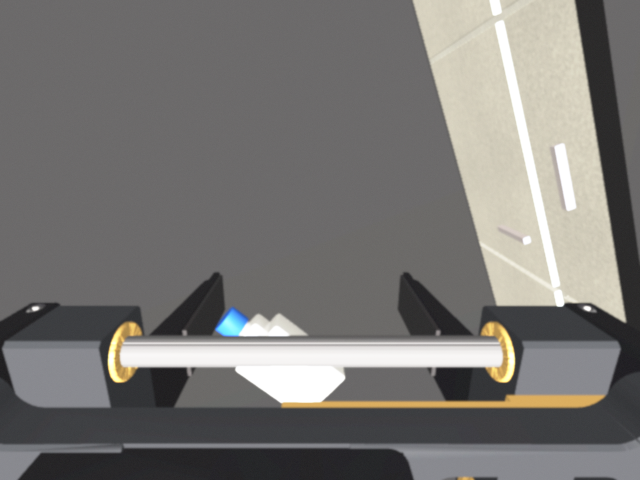

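The scene view shows the block at about (140,275), and the centrifuge in the middle with its latch at about (338,203). In the top view the block is at about (477,300) and the release hole at about (336,274). I'll zoom in on both.

```bash
python3 - <<'E'
import cv2,numpy as np
t=cv2.imread('pics/top0.png');s=cv2.imread('pics/scene0.png')
r=lambda i,k:cv2.resize(i,None,fx=k,fy=k,interpolation=cv2.INTER_CUBIC)
cv2.imwrite('pics/z1.png',np.hstack([r(t[255:345,440:510],6),np.zeros((540,10,3),np.uint8)]))
cv2.imwrite('pics/z2.png',r(s[235:325,110:180],6))
cv2.imwrite('pics/z3.png',r(t[155:310,240:380],3.8))
cv2.imwrite('pics/z4.png',r(s[190:345,270:425],3.8))
E
```

```text
(no output)
```

View pics/z1.png

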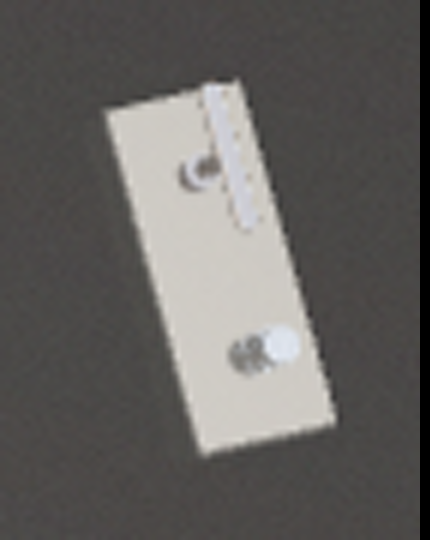

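View pics/z2.png

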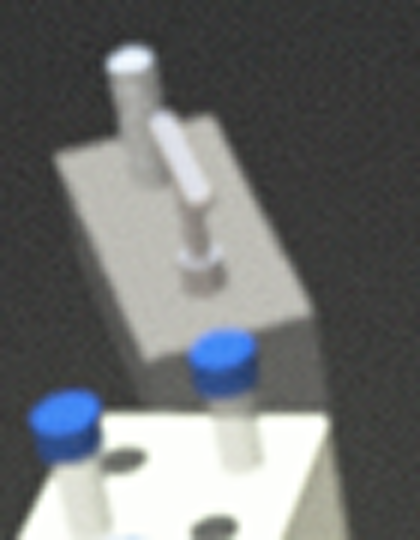

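View pics/z3.png

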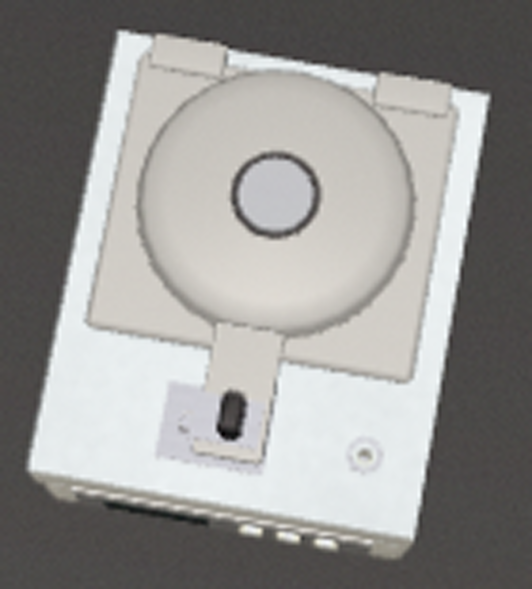

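View pics/z4.png

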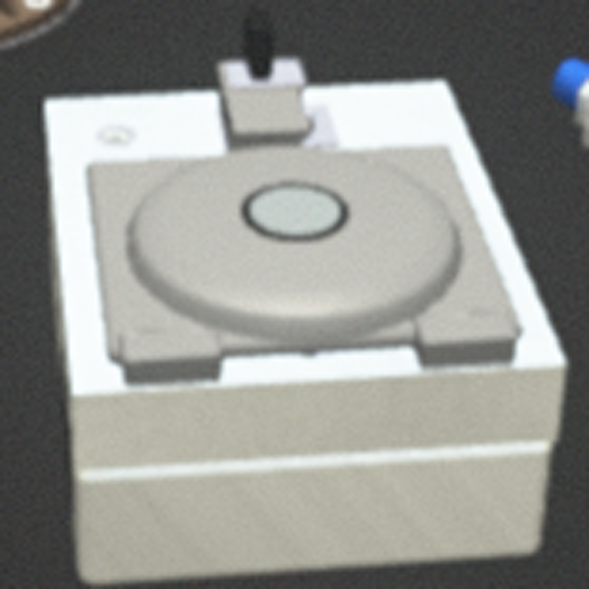

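```bash
cat >> h.py <<'E'
def uz(x,y,ox,oy,k): return (ox+(x+.5)/k-.5, oy+(y+.5)/k-.5)
E
python3 - <<'E'
from h import *
np.set_printoptions(precision=1,suppress=True)
t=cam('top');s=cam('scene')
pt=uz(281,345,440,255,6);ps=uz(132,62,110,235,6)
P=tri([ray(t,*pt),ray(s,*ps)]);print('pintop',P,proj(t,P)-pt,proj(s,P)-ps)
for z in (105,110,115,120): print(z,onz(t,*pt,z),onz(s,*ps,z))
for nm,i,kk,l in (('deck top',t,(240,155,3.8),[(117,31),(489,96),(410,548),(30,470)]),('deck scene',s,(270,190,3.8),[(565,366),(73,394),(45,98),(447,81)])):
    Q=np.array([onz(i,*uz(*q,*kk),140) for q in l]);print(nm,Q[:,:2].tolist(),Q.mean(0));
    print(np.linalg.norm(np.diff(np.vstack([Q,Q[:1]]),axis=0),axis=1))
print('hole',onz(t,*uz(364,455,240,155,3.8),140),onz(s,*uz(116,134,270,190,3.8),140))
print('latch top',tri([ray(t,*uz(232,400,240,155,3.8)),ray(s,*uz(259,14,270,190,3.8))]))
Q=np.array([onz(t,*uz(*q,440,255,6),45) for q in [(107,110),(240,82),(335,423),(204,453)]]);print('block',Q,Q.mean(0))
Q2=np.array([onz(s,*uz(*q,110,235,6),45) for q in [(312,308),(148,360),(55,155),(212,117)]]);print('block s',Q2,Q2.mean(0))
E
```

```text
pintop [ 439.5 -327.2   97.5] [-0.3 -0. ] [-0.3 -0. ]
105 [ 438.6 -325.9  105. ] [ 452.6 -324.8  105. ]
110 [ 438.1 -324.5  110. ] [ 461.1 -323.7  110. ]
115 [ 437.5 -323.1  115. ] [ 469.6 -322.7  115. ]
120 [ 437.  -321.7  120. ] [ 478.  -321.6  120. ]
deck top [[792.3706194424317, 221.85082322422232], [756.403040445701, -26.840504721350626], [454.39322591515565, 17.89586666025569], [495.31944651049866, 261.4472095482578]] [624.6 118.6 140. ]
[251.3 305.3 247.  299.7]
deck scene [[796.2940434689399, 221.0725132204028], [759.6487731394433, -25.757463798673456], [459.27146282115814, 17.35218921796212], [496.67344952840426, 266.7300695323983]] [628.  119.8 140. ]
[249.5 303.5 252.2 303.1]
hole [512.9  48.8 140. ] [512.9  50.3 140. ]
latch top [530.7 132.4 219.5]
block [[ 543.9 -270.    45. ]
 [ 558.3 -327.9   45. ]
 [ 413.  -364.8   45. ]
 [ 398.3 -308.9   45. ]] [ 478.4 -317.9   45. ]
block s [[ 542.2 -268.6   45. ]
 [ 560.5 -325.6   45. ]
 [ 414.8 -364.6   45. ]
 [ 401.1 -305.7   45. ]] [ 479.7 -316.1   45. ]
```

```bash
cat >> h.py <<'E'
from scipy.spatial.transform import Rotation as Ro
def go(p,yaw,tilt=None,base=None):
    """print pendant row from measured (or base) pose to TCP p, yaw (tool down), optional world rotvec tilt"""
    if base is None:
        s=env.state(); p0=np.array(s['eef_pos']);R0=Ro.from_euler('xyz',s['tcp_rot'])
    else: p0,R0=np.array(base[0],float),base[1]
    R1=Ro.from_euler('xyz',[np.pi,0,yaw])
    if tilt is not None: R1=Ro.from_rotvec(tilt)*R1
    d=R0.inv().apply(np.array(p,float)-p0)/150; r=(R0.inv()*R1).as_rotvec()/(np.pi/4)
    print('xyz',d.round(3),'r',r.round(3)); return (p,R1)
E
python3 - <<'E'
from h import *
b=None
for p,y in [((330,440,490),2.2),((430,280,490),1.7),((480,110,490),1.2),((480,-60,490),.7),((465,-210,490),.26),((439.8,-327,400),.26)]: b=go(p,y,base=b)
E
```

```text
xyz [-0.945 -0.624 -0.57 ] r [-0.001  0.     0.712]
xyz [-1.255 -0.089 -0.   ] r [ 0.    -0.     0.637]
xyz [-1.167  0.185  0.   ] r [ 0.    -0.     0.637]
xyz [-1.056  0.411  0.   ] r [-0.    -0.     0.637]
xyz [-0.721  0.7    0.   ] r [ 0.   -0.    0.56]
xyz [-0.363  0.711  0.6  ] r [0. 0. 0.]
```

```bash
m(){ :; }
python3 -m pendant '[{"z":-0.57,"jaw":0.6},{"x":-0.94,"y":-0.62,"z":-0.57,"rz":0.71,"jaw":0.6},{"x":-0.94,"y":-0.62,"z":-0.57,"rz":0.71,"jaw":0.6},{"x":-0.94,"y":-0.62,"z":-0.57,"rz":0.71,"jaw":0.6},{"x":-0.94,"y":-0.62,"z":-0.57,"rz":0.71,"jaw":0.6}]'
python3 -m pendant '[{"x":-1,"y":-0.07,"rz":0.64,"jaw":0.6},{"x":-1,"y":-0.07,"rz":0.64,"jaw":0.6},{"x":-1,"y":-0.07,"rz":0.64,"jaw":0.6}]'
python3 -m pendant '[{"x":-1,"y":0.16,"rz":0.64,"jaw":0.6},{"x":-1,"y":0.16,"rz":0.64,"jaw":0.6},{"x":-1,"y":0.16,"rz":0.64,"jaw":0.6}]'
python3 -m pendant '[{"x":-1,"y":0.4,"rz":0.64,"jaw":0.6},{"x":-1,"y":0.4,"rz":0.64,"jaw":0.6},{"x":-1,"y":0.4,"rz":0.64,"jaw":0.6}]'
python3 -c "
from h import *
go((445,-310,420),.26)"
```

```text
xyz [-3.524 -4.976 -0.101] r [-0.000e+00  1.000e-03  3.182e+00]invalid input
invalid input
invalid input
invalid input
```

```bash

python3 -m pendant '[{"x":0,"y":0,"z":-0.57,"rx":0,"ry":0,"rz":0,"jaw":0.6},{"x":-0.94,"y":-0.62,"z":-0.57,"rx":0,"ry":0,"rz":0.71,"jaw":0.6},{"x":-0.94,"y":-0.62,"z":-0.57,"rx":0,"ry":0,"rz":0.71,"jaw":0.6},{"x":-0.94,"y":-0.62,"z":-0.57,"rx":0,"ry":0,"rz":0.71,"jaw":0.6},{"x":-0.94,"y":-0.62,"z":-0.57,"rx":0,"ry":0,"rz":0.71,"jaw":0.6}]'
```

```text
t: 0.88
eef_pos: [330.8, 438.9, 491.0]
tcp_rot: [3.14, 0.0, 2.196]
ft_force: [-0.8, 0.6, 0.2]
opening: 0.605
```

All keys are required in each row. Continuing.

```bash

python3 -m pendant '[{"x":-1,"y":-0.07,"z":0,"rx":0,"ry":0,"rz":0.64,"jaw":0.6},{"x":-1,"y":-0.07,"z":0,"rx":0,"ry":0,"rz":0.64,"jaw":0.6},{"x":-1,"y":-0.07,"z":0,"rx":0,"ry":0,"rz":0.64,"jaw":0.6}]'
python3 -m pendant '[{"x":-1,"y":0.16,"z":0,"rx":0,"ry":0,"rz":0.64,"jaw":0.6},{"x":-1,"y":0.16,"z":0,"rx":0,"ry":0,"rz":0.64,"jaw":0.6},{"x":-1,"y":0.16,"z":0,"rx":0,"ry":0,"rz":0.64,"jaw":0.6}]'
python3 -m pendant '[{"x":-1,"y":0.4,"z":0,"rx":0,"ry":0,"rz":0.64,"jaw":0.6},{"x":-1,"y":0.4,"z":0,"rx":0,"ry":0,"rz":0.64,"jaw":0.6},{"x":-1,"y":0.4,"z":0,"rx":0,"ry":0,"rz":0.64,"jaw":0.6}]'
python3 -c "
from h import *
b=go((455,-180,470),.26)
go((445,-310,420),.26,base=b)"
```

```text
t: 1.25
eef_pos: [410.3, 312.0, 490.1]
tcp_rot: [-3.141, 0.0, 1.694]
ft_force: [-0.5, -0.0, -0.2]
opening: 0.602
t: 1.62
eef_pos: [452.8, 166.1, 490.1]
tcp_rot: [-3.141, 0.0, 1.191]
ft_force: [0.3, 0.5, -1.0]
opening: 0.598
t: 2.0
eef_pos: [453.2, 4.6, 490.1]
tcp_rot: [-3.142, -0.0, 0.689]
ft_force: [0.0, 0.9, -0.5]
opening: 0.6
xyz [-0.773  0.958  0.134] r [-0.    -0.     0.546]
xyz [-0.287  0.82   0.333] r [0. 0. 0.]
```

```bash

python3 -m pendant '[{"x":-0.77,"y":0.96,"z":0.13,"rx":0,"ry":0,"rz":0.546,"jaw":0.6},{"x":-0.77,"y":0.96,"z":0.13,"rx":0,"ry":0,"rz":0.546,"jaw":0.6},{"x":-0.77,"y":0.96,"z":0.13,"rx":0,"ry":0,"rz":0.546,"jaw":0.6},{"x":-0.77,"y":0.96,"z":0.13,"rx":0,"ry":0,"rz":0.546,"jaw":0.6}]'
python3 -m pendant '[{"x":-0.29,"y":0.92,"z":0.4,"rx":0,"ry":0,"rz":0,"jaw":0.6},{"x":-0.29,"y":0.92,"z":0.4,"rx":0,"ry":0,"rz":0,"jaw":0.6},{"x":-0.29,"y":0.92,"z":0.4,"rx":0,"ry":0,"rz":0,"jaw":0.6},{"x":-0.29,"y":0.92,"z":0.4,"rx":0,"ry":0,"rz":0,"jaw":0.6},{"x":-0.29,"y":0.92,"z":0.4,"rx":0,"ry":0,"rz":0,"jaw":0.6}]'
python3 -c "
from h import *
c=cam('wrist','w1')
print(proj(c,(439.8,-327,100)))
go((439.8,-327,400),.26)"
```

```text
t: 2.5
eef_pos: [456.7, -181.1, 469.7]
tcp_rot: [-3.141, 0.001, 0.261]
ft_force: [-0.2, 0.5, 0.5]
opening: 0.601
t: 3.12
eef_pos: [451.0, -321.6, 410.9]
tcp_rot: [-3.141, -0.0, 0.266]
ft_force: [0.4, 0.5, 0.4]
opening: 0.594
[312.97350537 246.36189111]
xyz [-0.082  0.016  0.075] r [ 0.    -0.001  0.008]
```

View pics/w1.png

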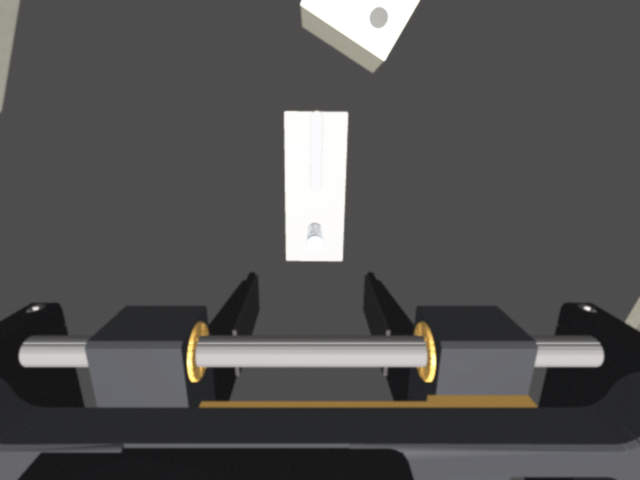

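The wrist view shows the pin's handle top at about (314,240). I'll cast that ray and refine.

```bash
python3 - <<'E'
from h import *
w=cv2.imread('pics/w1.png')[210:270,280:350]
cv2.imwrite('pics/w1z.png',cv2.resize(w,None,fx=8,fy=8,interpolation=cv2.INTER_CUBIC))
E
```

```text
(no output)
```

View pics/w1z.png

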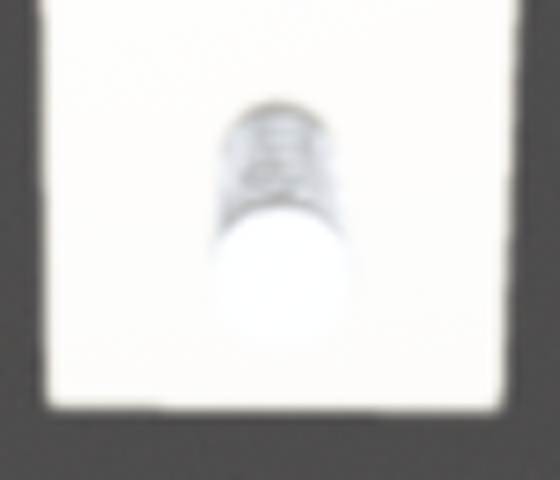

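```bash
python3 - <<'E'
from h import *
np.set_printoptions(precision=1,suppress=True)
c=cam('wrist');t=cam('top');s=cam('scene')
p=uz(281,275,280,210,8);print(p,onz(c,*p,100))
print(tri([ray(c,*p),ray(t,*uz(281,345,440,255,6)),ray(s,*uz(132,62,110,235,6))]))
Q=np.array([onz(c,*uz(*q,280,210,8),45) for q in [(48,408),(503,411)]]);print(Q)
print(env.state()['eef_pos'],-c['R'].T@c['t'])
E
```

```text
(314.6875, 243.9375) [ 442.4 -327.9  100. ]
[ 440.4 -327.5   97.4]
[[ 399.8 -307.7   45. ]
 [ 415.5 -366.8   45. ]]
[ 450.8 -321.8  411.4] [ 528.8 -301.3  391. ]
```

```bash
python3 -c "
from h import *
go((440.8,-327.6,300),.26)"
python3 -m pendant '[{"x":-0.075,"y":0.019,"z":0.74,"rx":0,"ry":0,"rz":0.007,"jaw":0.6},{"x":-0.075,"y":0.019,"z":0.74,"rx":0,"ry":0,"rz":0.007,"jaw":0.6},{"x":-0.075,"y":0.019,"z":0.74,"rx":0,"ry":0,"rz":0.007,"jaw":0.6},{"x":-0.075,"y":0.019,"z":0.74,"rx":0,"ry":0,"rz":0.007,"jaw":0.6}]'
python3 -c "
from h import *
c=cam('wrist','w2')
print(proj(c,(440.8,-327.6,100)))
go((440.8,-327.6,247),.26)"
```

```text
xyz [-0.075  0.019  0.742] r [ 0.001 -0.001  0.008]
t: 3.82
eef_pos: [441.0, -328.7, 301.5]
tcp_rot: [3.14, -0.001, 0.259]
ft_force: [0.2, 0.2, -0.0]
opening: 0.601
[307.1467946  284.08556748]
xyz [ 0.    -0.008  0.366] r [ 0.003 -0.002 -0.001]
```

View pics/w2.png

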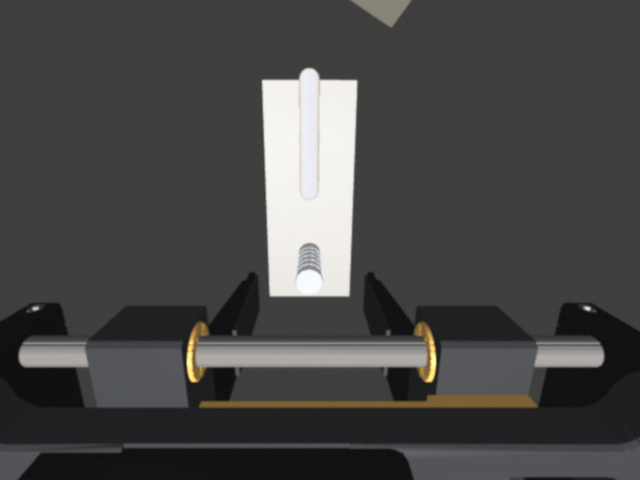

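The pin is centred between the fingers at (309,281). The key's bar, at (309,75) to (309,195), lies along the block and stays clear. Descending to grip.

```bash

python3 -m pendant '[{"x":0.005,"y":-0.005,"z":0.2,"rx":0,"ry":0,"rz":0,"jaw":0.6},{"x":0.005,"y":-0.005,"z":0.36,"rx":0,"ry":0,"rz":0,"jaw":0.6},{"x":0.005,"y":-0.005,"z":0.36,"rx":0,"ry":0,"rz":0,"jaw":0.6},{"x":0.005,"y":-0.005,"z":0.36,"rx":0,"ry":0,"rz":0,"jaw":0.6},{"x":0.005,"y":-0.005,"z":0.36,"rx":0,"ry":0,"rz":0,"jaw":0.0},{"x":0.005,"y":-0.005,"z":0.36,"rx":0,"ry":0,"rz":0,"jaw":0.0},{"x":0.005,"y":-0.005,"z":0.36,"rx":0,"ry":0,"rz":0,"jaw":0.0},{"x":0.005,"y":-0.005,"z":0.36,"rx":0,"ry":0,"rz":0,"jaw":0.0},{"x":0.005,"y":-0.005,"z":0.36,"rx":0,"ry":0,"rz":0,"jaw":0.0},{"x":0.005,"y":-0.005,"z":0.36,"rx":0,"ry":0,"rz":0,"jaw":0.0}]'
python3 -c "
from h import *
c=cam('wrist','w3')"
```

```text
t: 5.12
eef_pos: [440.9, -327.7, 245.7]
tcp_rot: [-3.141, -0.0, 0.259]
ft_force: [0.2, 0.8, -0.3]
opening: 0.164
```

View pics/w3.png

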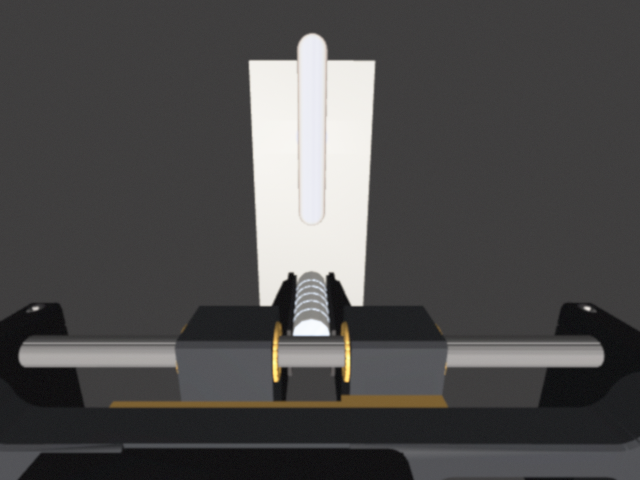

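```bash

python3 -m pendant '[{"x":0,"y":0,"z":-0.1,"rx":0,"ry":0,"rz":0,"jaw":0.0},{"x":0,"y":0,"z":-0.3,"rx":0,"ry":0,"rz":0,"jaw":0.0},{"x":0,"y":0,"z":-0.6,"rx":0,"ry":0,"rz":0,"jaw":0.0},{"x":0,"y":0,"z":-1,"rx":0,"ry":0,"rz":0,"jaw":0.0},{"x":0,"y":0,"z":-1,"rx":0,"ry":0,"rz":0,"jaw":0.0}]'
python3 -c "
from h import *
b=go((470,-205,430),.4)
b=go((490,-80,430),.6,base=b)
b=go((512.8,49.6,430),.8,base=b)
"
```

```text
t: 5.8
eef_pos: [440.9, -327.6, 400.8]
tcp_rot: [3.134, -0.005, 0.259]
ft_force: [-0.5, -0.2, -1.1]
opening: 0.163
xyz [ 0.398 -0.739 -0.198] r [ 0.009 -0.005 -0.18 ]
xyz [ 0.447 -0.716 -0.   ] r [ 0.     0.    -0.255]
xyz [ 0.613 -0.627 -0.   ] r [-0.     0.    -0.255]
```

```bash

python3 -m pendant '[{"x":0.2,"y":-0.37,"z":-0.2,"rx":0,"ry":0,"rz":-0.1,"jaw":0.0},{"x":0.4,"y":-0.74,"z":-0.2,"rx":0,"ry":0,"rz":-0.18,"jaw":0.0},{"x":0.4,"y":-0.74,"z":-0.2,"rx":0,"ry":0,"rz":-0.18,"jaw":0.0},{"x":0.4,"y":-0.74,"z":-0.2,"rx":0,"ry":0,"rz":-0.18,"jaw":0.0}]'
python3 -m pendant '[{"x":0.22,"y":-0.36,"z":0,"rx":0,"ry":0,"rz":-0.12,"jaw":0.0},{"x":0.45,"y":-0.72,"z":0,"rx":0,"ry":0,"rz":-0.255,"jaw":0.0},{"x":0.45,"y":-0.72,"z":0,"rx":0,"ry":0,"rz":-0.255,"jaw":0.0},{"x":0.45,"y":-0.72,"z":0,"rx":0,"ry":0,"rz":-0.255,"jaw":0.0}]'
python3 -c "
from h import *
b=go((512.8,49.6,430),.8)
"
```

```text
t: 6.3
eef_pos: [470.5, -204.8, 425.6]
tcp_rot: [-3.141, 0.0, 0.401]
ft_force: [0.2, 0.2, 0.3]
opening: 0.167
t: 6.8
eef_pos: [490.7, -80.3, 425.4]
tcp_rot: [-3.141, 0.0, 0.599]
ft_force: [0.1, 0.0, -0.6]
opening: 0.161
xyz [ 0.61  -0.632 -0.031] r [-0.     0.    -0.256]
```

```bash

python3 -m pendant '[{"x":0.3,"y":-0.31,"z":0,"rx":0,"ry":0,"rz":-0.12,"jaw":0.0},{"x":0.61,"y":-0.63,"z":0,"rx":0,"ry":0,"rz":-0.256,"jaw":0.0},{"x":0.61,"y":-0.63,"z":0,"rx":0,"ry":0,"rz":-0.256,"jaw":0.0},{"x":0.61,"y":-0.63,"z":0,"rx":0,"ry":0,"rz":-0.256,"jaw":0.0},{"x":0.61,"y":-0.63,"z":0,"rx":0,"ry":0,"rz":-0.256,"jaw":0.0}]'
python3 -c "
from h import *
np.set_printoptions(precision=1,suppress=True)
print(env.state()['eef_pos'])
r=lambda i,k:cv2.resize(i,None,fx=k,fy=k,interpolation=cv2.INTER_CUBIC)
w=cam('wrist','w4');t=cam('top','t4');s=cam('scene','s4')
print(proj(w,(512.8,49.6,140)),proj(t,(512.8,49.6,140)),proj(s,(512.8,49.6,140)),proj(t,(512.8,49.6,185)),proj(s,(512.8,49.6,185)))
cv2.imwrite('pics/t4z.png',r(cv2.imread('pics/t4.png')[220:320,270:390],5))
cv2.imwrite('pics/s4z.png',r(cv2.imread('pics/s4.png')[150:270,240:380],5))
"
```

```text
t: 7.42
eef_pos: [512.8, 48.6, 425.6]
tcp_rot: [-3.142, 0.0, 0.799]
ft_force: [0.3, 0.6, 0.5]
opening: 0.163
[512.8  48.6 425.6]
[309.4 240.1] [335.1 274.4] [299.8 224.9] [335.7 271.3] [299.6 207.5]
```

View pics/w4.png

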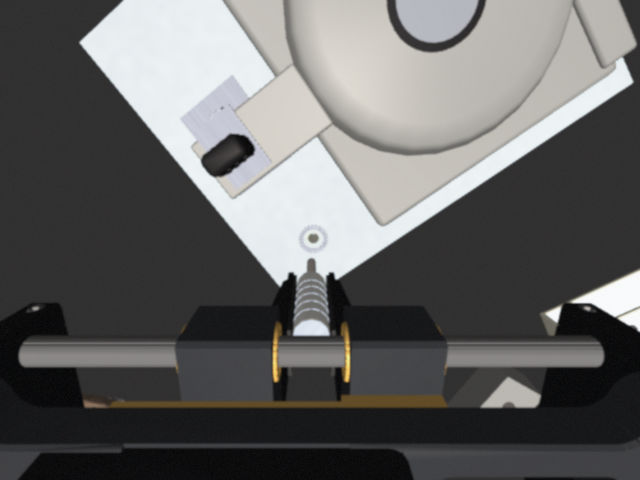

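View pics/t4z.png

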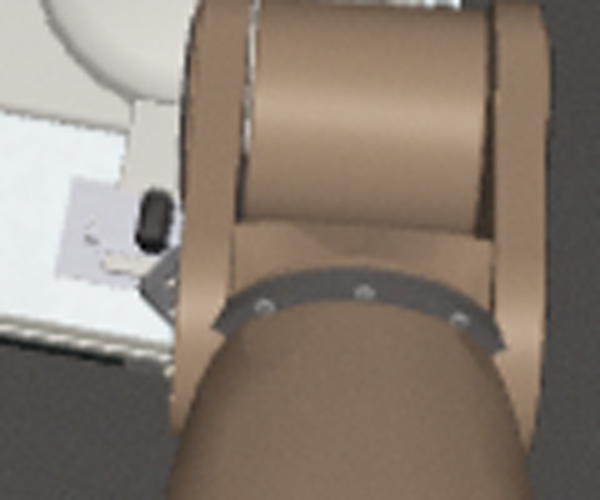

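View pics/s4z.png

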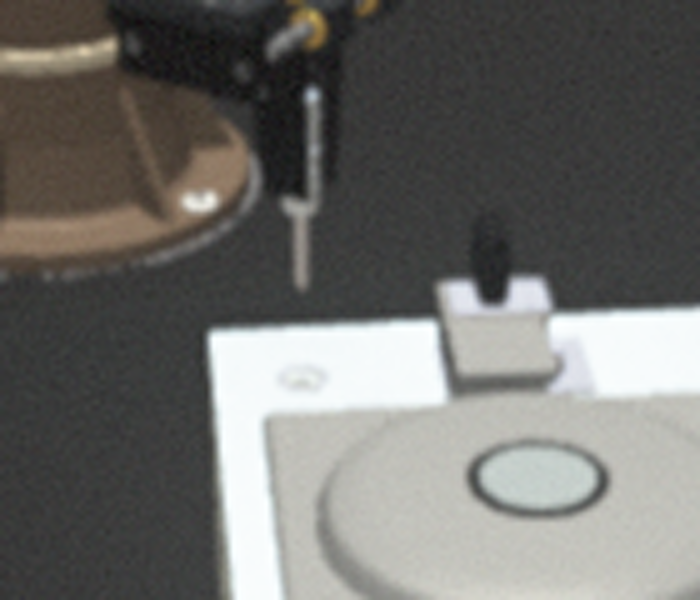

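```bash
python3 - <<'E'
from h import *
cv2.imwrite('pics/w4z.png',cv2.resize(cv2.imread('pics/w4.png')[215:345,270:360],None,fx=4.5,fy=4.5,interpolation=cv2.INTER_CUBIC))
E
```

```text
(no output)
```

View pics/w4z.png

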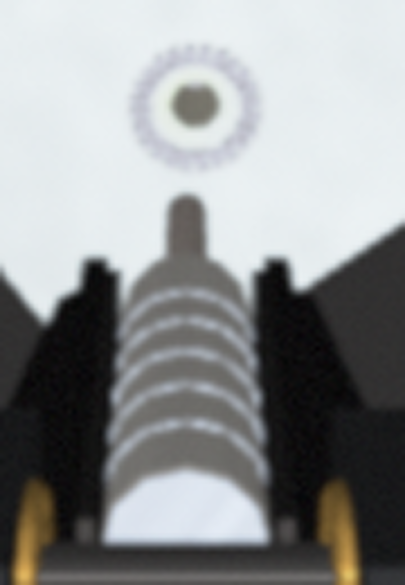

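```bash
python3 - <<'E'
from h import *
np.set_printoptions(precision=2,suppress=True)
w=cam('wrist');s=cam('scene');st=env.state();p0=st['eef_pos'];R0=Ro.from_euler('xyz',st['tcp_rot'])
z=lambda x,y:uz(x,y,270,215,4.5)
h=onz(w,*z(195,106),140);print('hole wrist',h,'rel tool',R0.inv().apply(h-p0))
for zt in (182,184.6,187):
  a=onz(w,*z(186,197),zt);print('tip',zt,a,R0.inv().apply(a-p0))
# predicted: where pin axis at tool (dx,0) projects
for dx in (-2,0,2):
  for zz in (-241,-201): 
    q=p0+R0.apply([dx,0,-zz]); u=proj(w,q); print(dx,zz,(u-np.array([270,215])+.5)*4.5-.5)
# scene relative check: hole vs tip
z5=lambda x,y:uz(x,y,240,150,5)
print('scene hole',onz(s,*z5(303,378),140),'tip',onz(s,*z5(301,288),184.6))
E
```

```text
hole wrist [515.93  49.31 140.  ] rel tool [  2.03   2.56 285.79]
tip 182 [513.18  48.72 182.  ] [ -0.3    1.   243.79]
tip 184.6 [513.83  49.39 184.6 ] [  0.63   1.01 241.19]
tip 187 [514.43  50.   187.  ] [  1.49   1.01 238.79]
-2 -241 [179.41 213.68]
-2 -201 [177.68 322.59]
0 -241 [179.38 201.32]
0 -201 [177.64 308.13]
2 -241 [179.35 188.9 ]
2 -201 [177.61 293.57]
scene hole [514.29  50.14 140.  ] tip [510.9   50.57 184.6 ]
```

```bash

python3 -m pendant '[{"x":0.009,"y":0.01,"z":0.1,"rx":0,"ry":0,"rz":0,"jaw":0.0},{"x":0.009,"y":0.01,"z":0.22,"rx":0,"ry":0,"rz":0,"jaw":0.0},{"x":0.009,"y":0.01,"z":0.22,"rx":0,"ry":0,"rz":0,"jaw":0.0},{"x":0.009,"y":0.01,"z":0.22,"rx":0,"ry":0,"rz":0,"jaw":0.0}]'
python3 - <<'E'
from h import *
w=cam('wrist','w5');s=cam('scene','s5')
a=cv2.resize(cv2.imread('pics/w5.png')[215:345,270:360],None,fx=4.5,fy=4.5,interpolation=cv2.INTER_CUBIC)
b=cv2.resize(cv2.imread('pics/s5.png')[165:250,265:330],None,fx=6,fy=6,interpolation=cv2.INTER_CUBIC)
h=max(a.shape[0],b.shape[0]);o=np.zeros((h,a.shape[1]+b.shape[1],3),np.uint8);o[:a.shape[0],:a.shape[1]]=a;o[:b.shape[0],a.shape[1]:]=b
cv2.imwrite('pics/ws5.png',o);print(a.shape)
E
```

```text
t: 8.18
eef_pos: [514.8, 50.3, 392.8]
tcp_rot: [-3.142, -0.0, 0.802]
ft_force: [-0.0, 0.1, 0.5]
opening: 0.164
(585, 405, 3)
```

View pics/ws5.png

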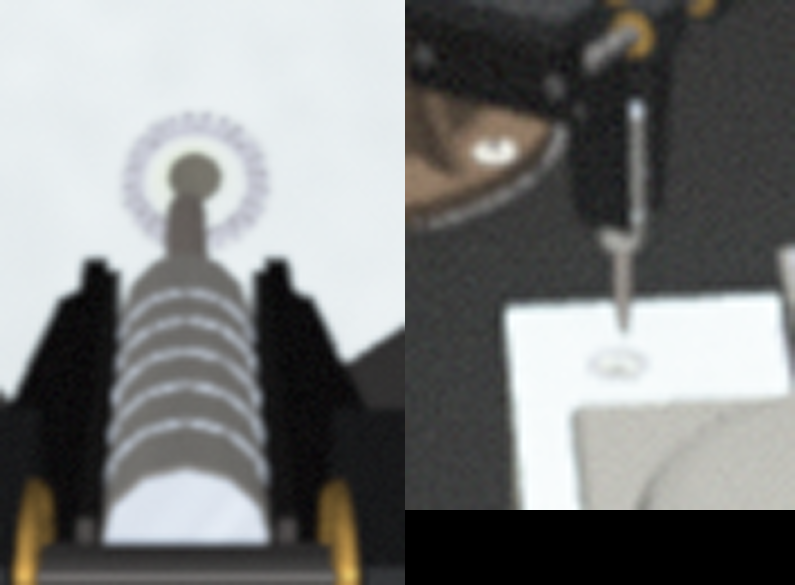

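```bash
python3 - <<'E'
from h import *
np.set_printoptions(precision=2,suppress=True)
w=cam('wrist');s=cam('scene');st=env.state();p0=st['eef_pos'];R0=Ro.from_euler('xyz',st['tcp_rot']);print(p0,st['tcp_rot'])
z=lambda x,y:uz(x,y,270,215,4.5)
h=onz(w,*z(196,179),140);print('hole wrist',h,'rel tool',R0.inv().apply(h-p0))
a=onz(w,*z(186,197),p0[2]-241);print('tip',a,R0.inv().apply(a-p0))
z6=lambda x,y:uz(x-405,y,265,165,6)
h=onz(s,*z6(619,364),140);a=onz(s,*z6(624,329),p0[2]-241)
print('scene hole',h,'tip',a, R0.inv().apply(h-a))
E
```

```text
[514.69  50.35 393.17] [ 3.14 -0.    0.8 ]
hole wrist [516.4   48.61 140.  ] rel tool [ -0.23   2.28 253.17]
tip [516.15  50.64 152.17] [  1.06   0.7  241.  ]
scene hole [514.54  50.2  140.  ] tip [509.72  53.36 152.17] [ 1.07  5.65 12.18]
```

```bash

python3 -m pendant '[{"x":-0.005,"y":0.014,"z":0,"rx":0,"ry":0,"rz":0,"jaw":0.0},{"x":-0.005,"y":0.014,"z":0,"rx":0,"ry":0,"rz":0,"jaw":0.0},{"x":-0.005,"y":0.014,"z":0.03,"rx":0,"ry":0,"rz":0,"jaw":0.0},{"x":-0.005,"y":0.014,"z":0.06,"rx":0,"ry":0,"rz":0,"jaw":0.0},{"x":-0.005,"y":0.014,"z":0.06,"rx":0,"ry":0,"rz":0,"jaw":0.0}]'
python3 - <<'E'
from h import *
w=cam('wrist','w6');s=cam('scene','s6');print(env.state()['eef_pos'])
a=cv2.resize(cv2.imread('pics/w6.png')[215:345,270:360],None,fx=4.5,fy=4.5,interpolation=cv2.INTER_CUBIC)
b=cv2.resize(cv2.imread('pics/s6.png')[165:250,265:330],None,fx=6,fy=6,interpolation=cv2.INTER_CUBIC)
h=max(a.shape[0],b.shape[0]);o=np.zeros((h,a.shape[1]+b.shape[1],3),np.uint8);o[:a.shape[0],:a.shape[1]]=a;o[:b.shape[0],a.shape[1]:]=b
cv2.imwrite('pics/ws6.png',o)
E
```

```text
t: 9.0
eef_pos: [515.6, 48.3, 383.2]
tcp_rot: [-3.141, 0.001, 0.802]
ft_force: [0.0, -0.3, -0.4]
opening: 0.166
[515.69705349  48.31432904 383.63080398]
```

View pics/ws6.png

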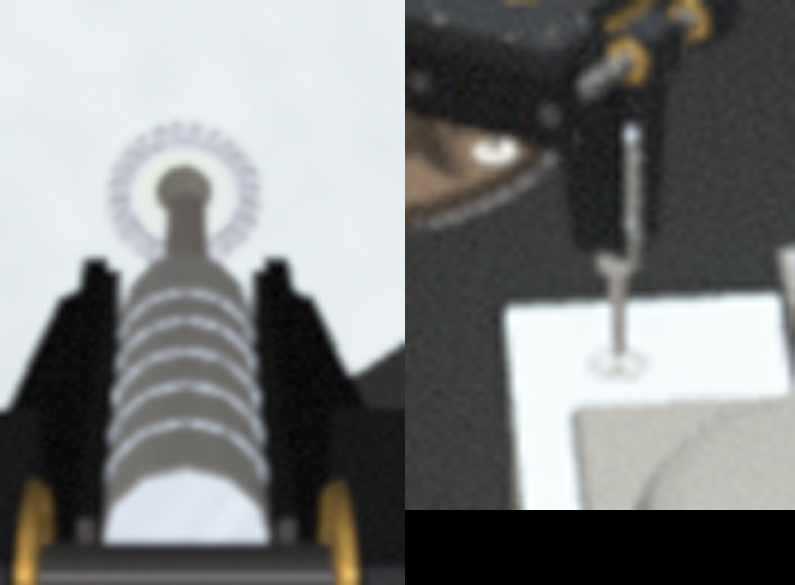

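The pin tip is aligned with the opening in both views: shank x at 186 against ring centre at 185 in the wrist zoom, and 618 against 619 in the scene zoom. Inserting in stages.

```bash

python3 -m pendant '[{"x":0.001,"y":0,"z":0.04,"rx":0,"ry":0,"rz":0,"jaw":0.0},{"x":0.001,"y":0,"z":0.08,"rx":0,"ry":0,"rz":0,"jaw":0.0},{"x":0.001,"y":0,"z":0.12,"rx":0,"ry":0,"rz":0,"jaw":0.0},{"x":0.001,"y":0,"z":0.14,"rx":0,"ry":0,"rz":0,"jaw":0.0},{"x":0.001,"y":0,"z":0.14,"rx":0,"ry":0,"rz":0,"jaw":0.0}]'
```

```text
t: 9.72
eef_pos: [515.8, 48.4, 362.5]
tcp_rot: [-3.141, 0.0, 0.802]
ft_force: [-0.2, -0.7, -0.5]
opening: 0.16
```

```bash

python3 -m pendant '[{"x":0,"y":0,"z":0.03,"rx":0,"ry":0,"rz":0,"jaw":0.0},{"x":0,"y":0,"z":0.06,"rx":0,"ry":0,"rz":0,"jaw":0.0},{"x":0,"y":0,"z":0.09,"rx":0,"ry":0,"rz":0,"jaw":0.0},{"x":0,"y":0,"z":0.11,"rx":0,"ry":0,"rz":0,"jaw":0.0},{"x":0,"y":0,"z":0.11,"rx":0,"ry":0,"rz":0,"jaw":0.0}]'
python3 -m pendant '[{"x":0,"y":0,"z":0.01,"rx":0,"ry":0,"rz":0,"jaw":0.0},{"x":0,"y":0,"z":0.02,"rx":0,"ry":0,"rz":0,"jaw":0.0},{"x":0,"y":0,"z":0.02,"rx":0,"ry":0,"rz":0,"jaw":0.0}]'
```

```text
t: 10.35
eef_pos: [515.8, 48.4, 346.3]
tcp_rot: [3.141, -0.0, 0.802]
ft_force: [0.1, 0.5, 4.6]
opening: 0.165
t: 10.72
eef_pos: [515.8, 48.4, 343.5]
tcp_rot: [3.141, -0.001, 0.802]
ft_force: [-0.7, 0.3, 5.1]
opening: 0.163
```

```bash

python3 -m pendant '[{"x":0,"y":0,"z":0.01,"rx":0,"ry":0,"rz":0,"jaw":0.0},{"x":0,"y":0,"z":0.02,"rx":0,"ry":0,"rz":0,"jaw":0.0},{"x":0,"y":0,"z":0.02,"rx":0,"ry":0,"rz":0,"jaw":0.0}]'
python3 -m pendant '[{"x":0,"y":0,"z":0.01,"rx":0,"ry":0,"rz":0,"jaw":0.0},{"x":0,"y":0,"z":0.015,"rx":0,"ry":0,"rz":0,"jaw":0.0},{"x":0,"y":0,"z":0.015,"rx":0,"ry":0,"rz":0,"jaw":0.0}]'
```

```text
t: 11.1
eef_pos: [515.8, 48.4, 340.6]
tcp_rot: [3.141, -0.001, 0.802]
ft_force: [-1.0, 0.2, 7.3]
opening: 0.161
t: 11.48
eef_pos: [515.6, 48.5, 340.4]
tcp_rot: [3.14, -0.002, 0.802]
ft_force: [-8.9, 0.4, 31.9]
opening: 0.162
```

```bash

python3 -m pendant '[{"x":0,"y":0,"z":-0.01,"rx":0,"ry":0,"rz":0,"jaw":0.0},{"x":0,"y":0,"z":-0.01,"rx":0,"ry":0,"rz":0,"jaw":0.0},{"x":0,"y":0,"z":-0.01,"rx":0,"ry":0,"rz":0,"jaw":0.4},{"x":0,"y":0,"z":-0.01,"rx":0,"ry":0,"rz":0,"jaw":0.4},{"x":0,"y":0,"z":-0.01,"rx":0,"ry":0,"rz":0,"jaw":0.4}]'
python3 - <<'E'
from h import *
w=cam('wrist','w7');s=cam('scene','s7')
b=cv2.resize(cv2.imread('pics/s7.png')[165:255,260:350],None,fx=6,fy=6,interpolation=cv2.INTER_CUBIC)
cv2.imwrite('pics/s7z.png',b)
E
```

```text
t: 12.1
eef_pos: [515.8, 48.4, 339.2]
tcp_rot: [-3.141, 0.0, 0.802]
ft_force: [-0.2, -0.0, -0.6]
opening: 0.381
```

View pics/s7z.png

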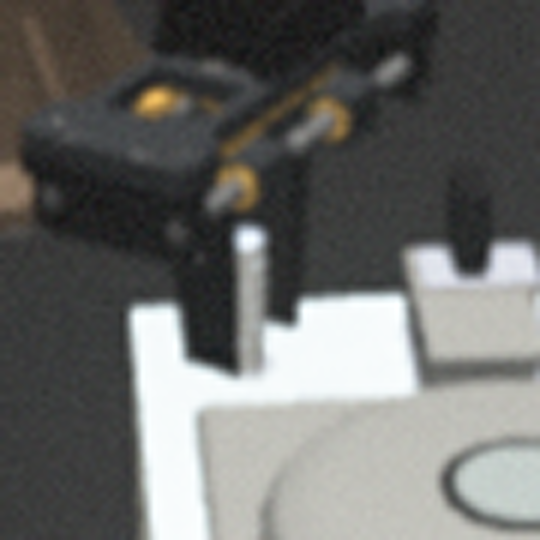

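View pics/w7.png

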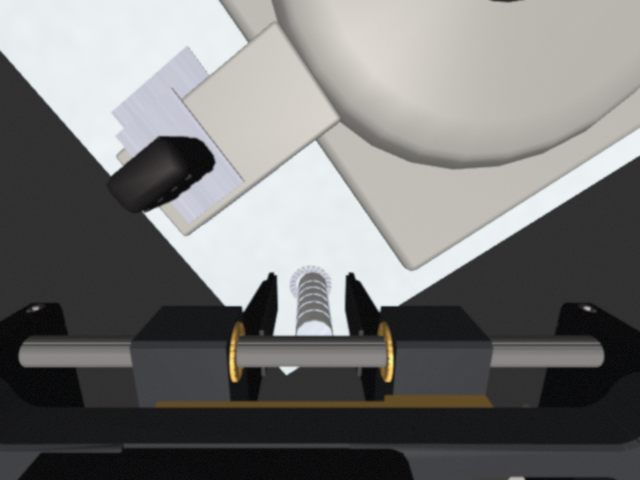

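The pin stands in its opening, with the handle foot on the ring at (310,283), and the bolt stub beside the latch has gone down. Retreating straight up.

```bash

python3 -m pendant '[{"x":0,"y":0,"z":-0.2,"rx":0,"ry":0,"rz":0,"jaw":0.45},{"x":0,"y":0,"z":-0.6,"rx":0,"ry":0,"rz":0,"jaw":0.6},{"x":0,"y":0,"z":-0.75,"rx":0,"ry":0,"rz":0,"jaw":0.6},{"x":0,"y":0,"z":-0.75,"rx":0,"ry":0,"rz":0,"jaw":0.6},{"x":0,"y":0,"z":-0.75,"rx":0,"ry":0,"rz":0,"jaw":0.6}]'
python3 - <<'E'
from h import *
w=cam('wrist','w8')
np.set_printoptions(precision=2,suppress=True)
go((530,132,450),-.145)
E
```

```text
t: 12.82
eef_pos: [515.6, 48.4, 450.8]
tcp_rot: [-3.14, 0.001, 0.802]
ft_force: [0.0, 0.4, -0.7]
opening: 0.6
xyz [ 0.47 -0.32  0.  ] r [-0.    0.    1.21]
```

View pics/w8.png

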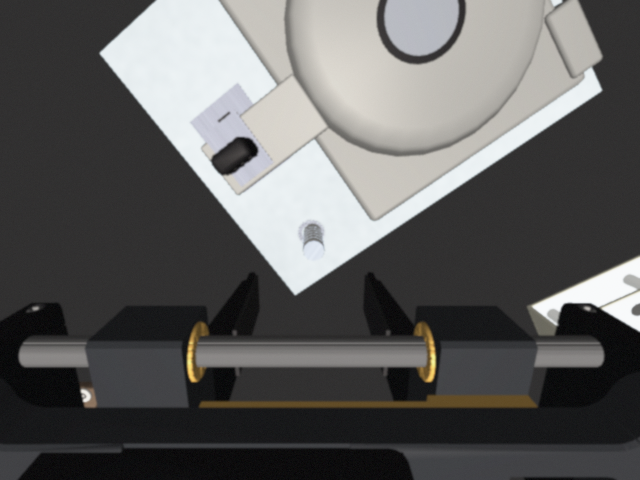

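```bash

python3 -m pendant '[{"x":0.2,"y":-0.14,"z":0,"rx":0,"ry":0,"rz":0.3,"jaw":0.6},{"x":0.47,"y":-0.32,"z":0,"rx":0,"ry":0,"rz":1,"jaw":0.6},{"x":0.47,"y":-0.32,"z":0,"rx":0,"ry":0,"rz":1,"jaw":0.6},{"x":0.47,"y":-0.32,"z":0,"rx":0,"ry":0,"rz":1,"jaw":0.6},{"x":0.47,"y":-0.32,"z":0,"rx":0,"ry":0,"rz":1,"jaw":0.6},{"x":0.47,"y":-0.32,"z":0,"rx":0,"ry":0,"rz":1,"jaw":0.6}]'
python3 -m pendant '[{"x":0,"y":0,"z":0.1,"rx":0,"ry":0,"rz":0.21,"jaw":0.6},{"x":0,"y":0,"z":0.1,"rx":0,"ry":0,"rz":0.21,"jaw":0.6},{"x":0,"y":0,"z":0.1,"rx":0,"ry":0,"rz":0.21,"jaw":0.6}]'
python3 - <<'E'
from h import *
w=cam('wrist','w9');print(env.state()['eef_pos'],env.state()['joints'])
E
```

```text
t: 13.62
eef_pos: [530.4, 132.3, 451.3]
tcp_rot: [3.142, 0.001, 0.019]
ft_force: [-0.8, -0.2, -0.0]
opening: 0.597
t: 14.0
eef_pos: [530.4, 132.4, 437.3]
tcp_rot: [-3.141, -0.0, -0.144]
ft_force: [-0.1, 0.1, 0.2]
opening: 0.596
[530.39405552 132.38132646 437.39999703] [1.23740850e-01 3.46001862e-01 1.70926142e+00 7.00987651e-05
 1.08583286e+00 1.83964705e+00]
```

View pics/w9.png

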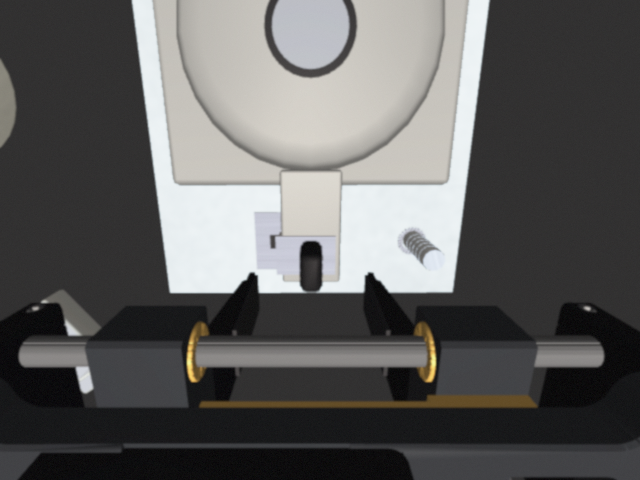

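```bash
python3 - <<'E'
from h import *
np.set_printoptions(precision=2,suppress=True)
w=cam('wrist');st=env.state();p0=st['eef_pos'];R0=Ro.from_euler('xyz',st['tcp_rot'])
for dx in (-13,0,13): print(dx,proj(w,p0+R0.apply([dx,0,p0[2]-216])),proj(w,p0+R0.apply([dx,0,p0[2]-178])))
im=cv2.imread('pics/w9.png')[225:305,275:345]
cv2.imwrite('pics/w9z.png',cv2.resize(cv2.convertScaleAbs(im,alpha=2,beta=10),None,fx=7,fy=7,interpolation=cv2.INTER_CUBIC))
E
```

```text
-13 [309.97 290.17] [310.18 268.46]
0 [309.97 271.28] [310.18 251.99]
13 [309.97 251.74] [310.18 235.02]
```

View pics/w9z.png

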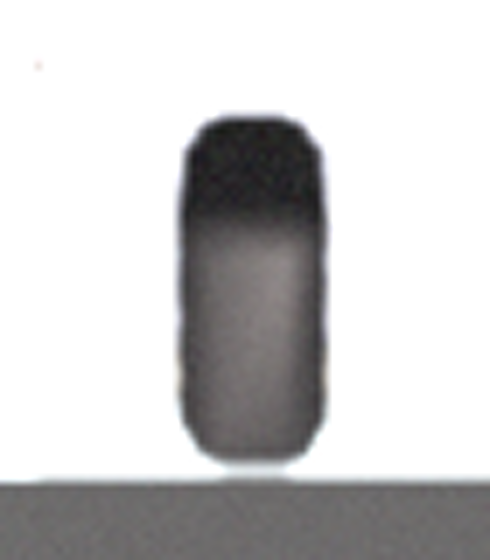

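```bash

python3 -m pendant '[{"x":-0.01,"y":0.0,"z":0.2,"rx":0,"ry":0,"rz":0,"jaw":0.6},{"x":-0.01,"y":0.0,"z":0.41,"rx":0,"ry":0,"rz":0,"jaw":0.6},{"x":-0.01,"y":0.0,"z":0.41,"rx":0,"ry":0,"rz":0,"jaw":0.6},{"x":-0.01,"y":0.0,"z":0.41,"rx":0,"ry":0,"rz":0,"jaw":0.6},{"x":-0.01,"y":0.0,"z":0.41,"rx":0,"ry":0,"rz":0,"jaw":0.0},{"x":-0.01,"y":0.0,"z":0.41,"rx":0,"ry":0,"rz":0,"jaw":0.0},{"x":-0.01,"y":0.0,"z":0.41,"rx":0,"ry":0,"rz":0,"jaw":0.0},{"x":-0.01,"y":0.0,"z":0.41,"rx":0,"ry":0,"rz":0,"jaw":0.0},{"x":-0.01,"y":0.0,"z":0.41,"rx":0,"ry":0,"rz":0,"jaw":0.0},{"x":-0.01,"y":0.0,"z":0.41,"rx":0,"ry":0,"rz":0,"jaw":0.0}]'
python3 - <<'E'
from h import *
w=cam('wrist','w10')
E
```

```text
t: 15.35
eef_pos: [528.8, 132.8, 375.5]
tcp_rot: [-3.141, -0.0, -0.148]
ft_force: [-0.4, -0.3, 0.6]
opening: 0.142
```

View pics/w10.png

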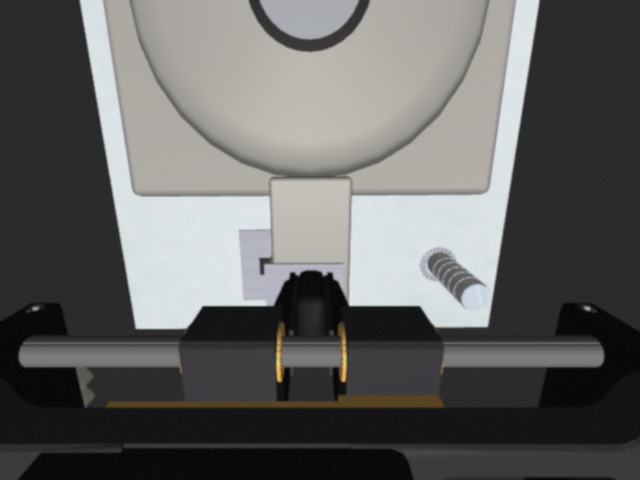

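The fingers hold the thumb piece (opening 13.5 mm). Pulling toward the centrifuge's +y, which is tool −y.

```bash

python3 -m pendant '[{"x":0,"y":-0.02,"z":0,"rx":0,"ry":0,"rz":0,"jaw":0.0},{"x":0,"y":-0.04,"z":0,"rx":0,"ry":0,"rz":0,"jaw":0.0},{"x":0,"y":-0.06,"z":0,"rx":0,"ry":0,"rz":0,"jaw":0.0},{"x":0,"y":-0.06,"z":0,"rx":0,"ry":0,"rz":0,"jaw":0.0},{"x":0,"y":-0.06,"z":0,"rx":0,"ry":0,"rz":0,"jaw":0.0}]'
python3 - <<'E'
from h import *
w=cam('wrist','w11')
E
```

```text
t: 16.02
eef_pos: [530.1, 141.0, 375.5]
tcp_rot: [3.139, 0.0, -0.148]
ft_force: [-0.9, -9.6, 3.3]
opening: 0.144
```

View pics/w11.png

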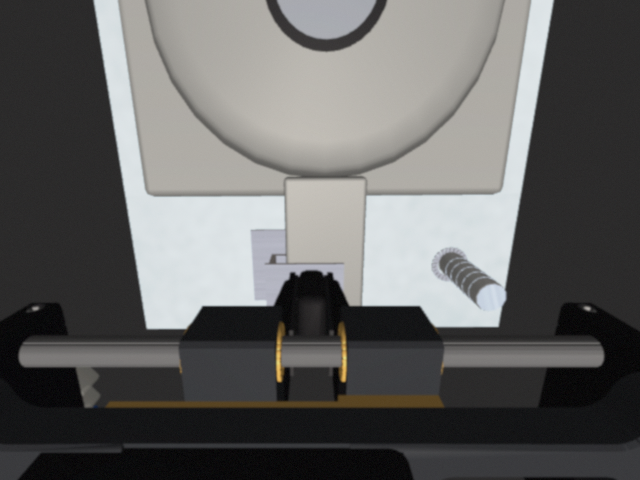

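```bash
python3 - <<'E'
import numpy as np
h=np.array([238.5,227.5])
for i,th in enumerate(np.arange(.05,.56,.05)):
    f=-th;c,s=np.cos(f),np.sin(f);v=-h
    n=h+np.array([v[0]*c+v[1]*s,-v[0]*s+v[1]*c]); print(round(th,2),(n/150).round(3),'ry',round(-th/(np.pi/4),3))
E
```

```text
0.05 [ 0.078 -0.078] ry -0.064
0.1 [ 0.159 -0.151] ry -0.127
0.15 [ 0.245 -0.221] ry -0.191
0.2 [ 0.333 -0.286] ry -0.255
0.25 [ 0.425 -0.346] ry -0.318
0.3 [ 0.519 -0.402] ry -0.382
0.35 [ 0.616 -0.453] ry -0.446
0.4 [ 0.716 -0.499] ry -0.509
0.45 [ 0.818 -0.541] ry -0.573
0.5 [ 0.922 -0.577] ry -0.637
0.55 [ 1.027 -0.607] ry -0.7
```

```bash

python3 -m pendant '[{"x":0.038,"y":0,"z":-0.039,"rx":0,"ry":-0.032,"rz":0,"jaw":0.0},{"x":0.078,"y":0,"z":-0.078,"rx":0,"ry":-0.064,"rz":0,"jaw":0.0},{"x":0.118,"y":0,"z":-0.115,"rx":0,"ry":-0.096,"rz":0,"jaw":0.0},{"x":0.159,"y":0,"z":-0.151,"rx":0,"ry":-0.127,"rz":0,"jaw":0.0},{"x":0.159,"y":0,"z":-0.151,"rx":0,"ry":-0.127,"rz":0,"jaw":0.0}]'
python3 - <<'E'
from h import *
w=cam('wrist','w12');s=cam('scene','s12')
cv2.imwrite('pics/s12z.png',cv2.resize(cv2.imread('pics/s12.png')[140:345,250:430],None,fx=3,fy=3))
E
```

```text
t: 16.7
eef_pos: [553.9, 137.3, 397.8]
tcp_rot: [3.139, 0.101, -0.149]
ft_force: [-1.9, -8.8, -2.3]
opening: 0.147
```

View pics/s12z.png

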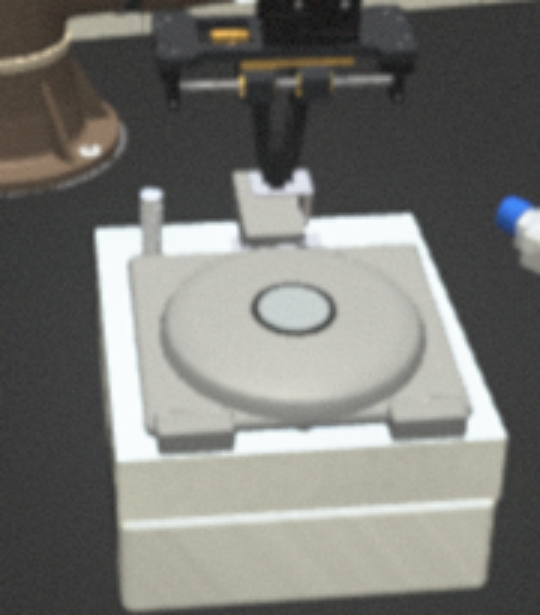

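View pics/w12.png

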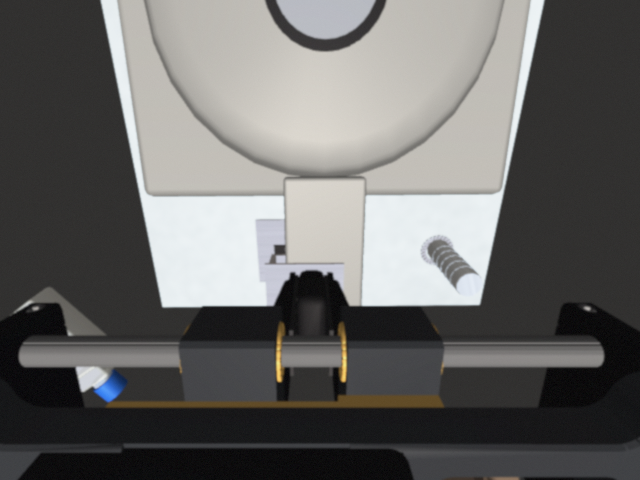

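The lid is coming up with the tool: the tongue is clear of the deck, and the lid stays fixed in the wrist view while the pin and deck recede. Continuing to about 0.5 rad.

```bash

python3 -m pendant '[{"x":0.038,"y":0,"z":-0.039,"rx":0,"ry":-0.032,"rz":0,"jaw":0.0},{"x":0.118,"y":0,"z":-0.115,"rx":0,"ry":-0.096,"rz":0,"jaw":0.0},{"x":0.2,"y":0,"z":-0.187,"rx":0,"ry":-0.159,"rz":0,"jaw":0.0},{"x":0.289,"y":0,"z":-0.254,"rx":0,"ry":-0.223,"rz":0,"jaw":0.0},{"x":0.333,"y":0,"z":-0.286,"rx":0,"ry":-0.255,"rz":0,"jaw":0.0},{"x":0.333,"y":0,"z":-0.286,"rx":0,"ry":-0.255,"rz":0,"jaw":0.0}]'
python3 -m pendant '[{"x":0.038,"y":0,"z":-0.039,"rx":0,"ry":-0.032,"rz":0,"jaw":0.0},{"x":0.118,"y":0,"z":-0.115,"rx":0,"ry":-0.096,"rz":0,"jaw":0.0},{"x":0.2,"y":0,"z":-0.187,"rx":0,"ry":-0.159,"rz":0,"jaw":0.0},{"x":0.289,"y":0,"z":-0.254,"rx":0,"ry":-0.223,"rz":0,"jaw":0.0},{"x":0.333,"y":0,"z":-0.286,"rx":0,"ry":-0.255,"rz":0,"jaw":0.0},{"x":0.333,"y":0,"z":-0.286,"rx":0,"ry":-0.255,"rz":0,"jaw":0.0},{"x":0.333,"y":0,"z":-0.286,"rx":0,"ry":-0.255,"rz":0,"jaw":0.0}]'
python3 - <<'E'
from h import *
w=cam('wrist','w13');s=cam('scene','s13')
cv2.imwrite('pics/s13z.png',cv2.resize(cv2.imread('pics/s13.png')[100:345,230:430],None,fx=2.4,fy=2.4))
E
```

```text
t: 17.55
eef_pos: [607.3, 129.2, 435.3]
tcp_rot: [3.138, 0.302, -0.15]
ft_force: [-3.2, -7.7, -1.0]
opening: 0.143
t: 18.42
eef_pos: [667.0, 120.2, 461.4]
tcp_rot: [3.138, 0.502, -0.151]
ft_force: [-2.3, -8.9, -1.0]
opening: 0.145
```

View pics/s13z.png

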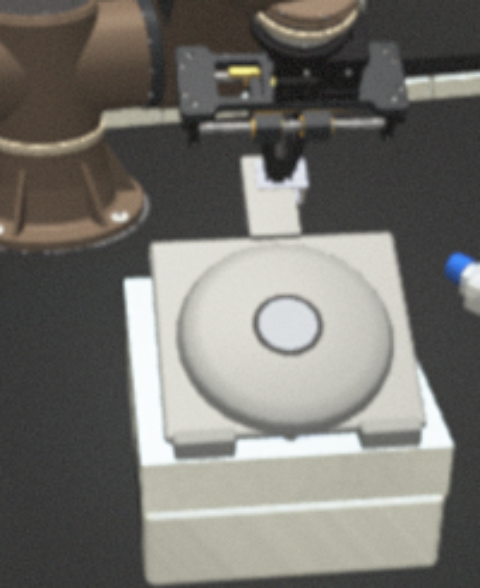

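View pics/w13.png

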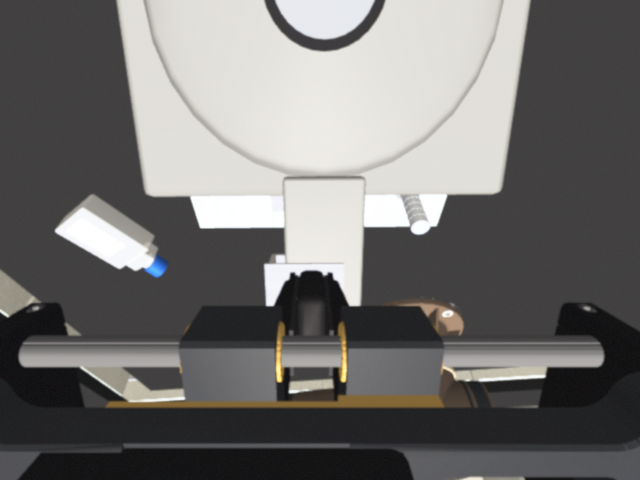

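The lid is open about 0.5 rad and still fixed in the gripper. The pin stands upright in the wrist view at (415,212). I'll let the arm settle, check it is still, and hand in.

```bash

python3 -m pendant '[{"x":0,"y":0,"z":0,"rx":0,"ry":0,"rz":0,"jaw":0.0},{"x":0,"y":0,"z":0,"rx":0,"ry":0,"rz":0,"jaw":0.0},{"x":0,"y":0,"z":0,"rx":0,"ry":0,"rz":0,"jaw":0.0},{"x":0,"y":0,"z":0,"rx":0,"ry":0,"rz":0,"jaw":0.0}]'
python3 -c "
from h import *
s=env.state();print(np.abs(s['qvel']).max(),s['tcp_rot'],s['ft_force'])
print(env.job_done())"
```

```text
t: 19.02
eef_pos: [666.9, 120.3, 461.4]
tcp_rot: [3.138, 0.502, -0.151]
ft_force: [-2.6, -7.4, -1.8]
opening: 0.145
0.0020925062588213277 [ 3.13807156  0.5015414  -0.15056164] [-2.59326218 -7.42123616 -1.81528726]
the job is handed in; nothing more can be done
None
```

I took the release pin from the block and pushed it into the release opening until its handle sat on the deck. I then pulled the latch about 8 mm sideways and raised the lid along its hinge arc. The job was handed in at 19 s with the gripper still holding the lid; no verdict was reported.

**Final state:**
- **Lid:** the tool is tilted 0.50 rad and the lid moved with it, so it should be open about 0.5 rad. This is read from the arm and the pictures, because the lid angle is not measured directly. The arm was still (joint speeds at most 0.002 rad/s), with the thumb piece gripped at about 13.8 mm.
- **Pin:** the push force rose to about 32 N when the handle met the deck. The pictures then showed the pin standing in the opening and the bolt stub down. After the lid was up, the wrist picture still showed the pin upright.
- **Rotor key, flask and tube rack:** the arm never came near them and I saw no change, but I did not measure their positions again.

**Checks that failed or disagreed:**
- My first move command was refused for missing keys; nothing moved.
- Before insertion, the scene and wrist cameras disagreed by a few millimetres on where the pin tip was. I took a last close look from both before inserting the pin, and it went in without side force.
- The key's bar looks to lie along the block's length rather than across it as described. This had no effect.

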